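# Lay out used engine parts on a market stall

## Robot

A 6-joint arm with a two-finger parallel gripper is mounted at the origin on the work surface. World frame = base frame: x ahead of the robot, y to its left, z up, the work surface at z = 0. Lengths are in m, angles in degrees, forces in N, time in s.
With the tool pointing down it reaches from about 0.375 to 0.9 m from the base axis. Payload 3.1 kg.
Tool frame: the origin (TCP) lies at the very end of the fingers, on their centre line; the grasp point (between the pads) lies 19 mm behind it; z points along the fingers, y is the line along which they close (so a half turn about z gives the same grasp; the last joint's range is limited). The gripper opens to 87 mm and grips with 3 to 60 N. Pads are 19 mm wide; open, the fingers measure 117 mm over their backs; the gripper's body (75 mm by 190 mm) begins 51 mm behind the grasp point.
Start: joints at [-80.357, 30.224, 82.088, -0, 67.689, -10.227], TCP at [0.212, -0.588, 0.223] pointing down, gripper open.
Joint ranges: [-176.69, 176.69], [-43.24, 126.21], [12.49, 139.97], [-82, 262], [0, 151.66], [-163.58, 163.58]. Speed limits (degrees/s): [159.86, 159.86, 180, 180, 180, 180].

## Interface

Orientations are given as a 3x3 rotation matrix whose columns are the frame's x, y, z axes.
In Python, from rig import bot gives the robot as it stands.
- The arm moves only by the tool move_arm, never from a script. Its argument "increments" is a list of rows, each an object with "xyz": the shift along the tool's x, y, z in mm, a list of three; "roll": the turn about the tool's z in rad; "grip": the opening in per cent of the stroke, from 0 (shut) to 100 (fully open). A call has 1 to 5 rows; each row shifts and turns the commanded pose from where the row before left it, along the tool's axes as they then stand; what a row does not reach is not made up. A row lasts 1/12 s, in which the tool goes at most 41.7 mm and 7.16 degrees, less where a joint would pass 70% of its speed; a pose out of reach is approached as far as the arm can. A call is refused whole if a number of a shift passes 41.7 or a number of a turn 0.125, either way. A call with a gripper value outside its range is refused whole. The fingers move at their own pace and stop on an object; the grip force is fixed at half the most. Time passes only in rows, so rows that do not move let the fingers close. It gives the time, the measured TCP pose, the force, the opening and the grip force at its end, in the units of the state.
- bot.read_state(): the state, without advancing time (a new reading comes with each control period).
- bot.capture(name): name is "scene" or "top" or "wrist"; returns (picture, depth): 420x560x3 uint8, red, green, blue; 420x560 float32, m along the optical axis (not along the pixel's ray), 0 where there is no reading.
- bot.camera_model(name): a dict with "intrinsics" (3x3 intrinsics, pixels), "rvec" (rotation vector, rad) and "tvec" (3), from world to camera coordinates, as OpenCV has them; the wrist camera has in their place "tool_from_camera" (4x4, takes a point from camera to tool coordinates, whose origin is the TCP and whose axes are the flange's). Camera axes: x right, y down, z forward; pixel columns grow to the right and rows downward; lengths in m; the calibration is good to about 2 mm. The wrist camera is an equidistant fisheye: a pixel r from the principal point sees the ray r / f radians off the axis. A picture is of the moment at which its call begins: read the wrist's pose just before it. camera_model takes no time and is no camera call.
- bot.hand_in(): hands the job in; it is judged then, once.
Trained networks look in the newest picture that a camera, given by its name, has taken for a name from the list of things; names that differ only in an ending like _2 or _b are one class to them, and where a whole thing is asked for, a point or a joint stands for the part that bears it (a point fixed in the world has none). Each returns a list of dicts, best first, with "conf" (0 to 1); they miss things now and then, are a little off and sometimes report something else, mostly with a low value. They report only what shows in the picture. A call takes as long as a camera call. They do not tell look-alikes from the thing itself.
- bot.spot_in(label, camera): "at" ([x, y, z] in m, in the coordinates of the camera as it stood for that picture, good to about 4 mm: the middle of the surface that is visible of it).
- bot.trace(label, camera): "mask" (420x560 bool, what is visible of it).
The state is a dict: "time_s": time; "joint_positions": joint angles; "qvel": joint speeds; "tau": joint torques, N m; "position": TCP position; "tcp_rot": TCP orientation; "force": force on the tool from outside, world axes, zero at the start; "moment": the same for the moment, N m; "opening": opening from 0.0 (shut) to 1.0 (fully open); "grasp_force": force on a finger pad.
Only numpy, scipy, OpenCV 4.12 (cv2) and the standard library are available. Lean on these libraries where they do the work, as an engineer would, in place of code of your own. Each camera call takes 0.05 s, during which the arm holds its last target. There are 200 camera calls.

## Task

Lay out the stall's used parts: set the piston upright, the pinion with its shaft up, and the connecting rod lying flat, each down inside the recess of the wooden block that fits it. In the tray, lay the long brake pad flat along the tray close to the fence at its end, and shingle the short pad in line after it, so that about a third of the short pad (some 25 mm) rests over the long pad's end away from the fence and its other end leans down onto the tray floor. Leave the mug, jar, screwdriver and carton alone.

Things in the scene. Friction and masses are not known exactly. Their poses are not given: they have to be found in the camera images.
- piston: Loose aluminium piston standing upright, crown up: a cylinder 60 mm in diameter, 56 mm high, three dark ring lines near the top; 0.2 to 0.4 kg. Origin at the centre of its underside, z up.
- pinion: Loose steel pinion standing with its shaft up: toothed wheel 38 mm in diameter and 16 mm high below, above it a plain shaft 18 mm in diameter, up to 52 mm in all; 0.1 to 0.2 kg. Origin at the centre of its underside, z up. The shaft is the place to grip.
- rod: Loose steel connecting rod lying flat, 140 mm long (x), 24 mm thick: big ring (48 mm across, centred at x = -46 mm) and small ring (32 mm across, at x = +54 mm), joined by a beam 18 mm wide (y), 1 to 23 mm above the underside, free to grip from x = -20 to +36 mm. Origin on the underside at mid-length, near the balance point; z up. 0.3 to 0.55 kg.
- long_pad: Loose long brake pad lying flat: steel plate with black lining on top, 110 mm long (x), 46 mm wide (y), 10 mm thick (the upper 5 mm is 4 mm shorter at each end). Origin at the centre of its underside, z up. 0.15 to 0.3 kg.
- short_pad: Loose short brake pad lying flat, like the long one but 78 mm long (x), 46 mm wide (y), 10 mm thick. Origin at the centre of its underside, z up. 0.1 to 0.2 kg. In place, its centre is about 69 mm from the long pad's, towards the tray's +x. Let go while level and resting on the long pad, it tips by itself and its far end drops onto the tray floor.
- piston_block: Fixed square wooden block 96 x 96 mm, 10 mm high, with a round grey-lined recess 78 mm in diameter, 5 mm deep, in its middle: for the piston. Origin at the centre of its underside (recess floor at z = 5 mm).
- pinion_block: Fixed square wooden block 76 x 76 mm, 10 mm high, with a round grey-lined recess 54 mm in diameter, 5 mm deep, in its middle: for the pinion. Origin at the centre of its underside (recess floor at z = 5 mm).
- rod_block: Fixed oblong wooden block 172 x 80 mm, 10 mm high, with a rectangular grey-lined recess 158 mm (along its x) by 66 mm (along its y), 5 mm deep: for the connecting rod, either way round. Origin at the centre of its underside (recess floor at z = 5 mm).
- pad_tray: Fixed plywood tray for the pads, 230 mm long (x), 130 mm wide (y). Floor 6 mm above its underside; 3 mm lips above the floor on three sides (124 mm clear between the long ones); at its -x end a dark fence 14 mm above the floor, inner face at x = -105 mm. Origin at the centre of its underside. Pads lie along x on its centre line, the long one up to 25 mm from the fence (10 mm is good).
Things that resemble listed ones, but are neither listed nor needed, are in the scene too. Of the things that look like the pinion, the largest one is meant.

How it is judged (in metres and radians):
At the end, for the whole second after the job is handed in: Piston, pinion and rod sit flat in their own recess (within 12 mm of its centre). Long pad flat on the tray floor, under 28 mm from the fence; short pad leans 6 to 20 degrees over its far end, centres 55 to 84 mm apart. Both within 20 mm of the centre line and 11 degrees. All at rest (horizontal distance between piston and piston_block below 0.0125 m and angle between each of piston, pinion, rod, long_pad's own z axis and vertical below 0.06 rad and z of piston in the frame of piston_block between 0.002 and 0.008 m and horizontal distance between pinion and pinion_block below 0.0125 m and z of pinion in the frame of pinion_block between 0.002 and 0.008 m and x of rod in the frame of rod_block between -0.013 and 0.013 m and y of rod in the frame of rod_block between -0.016 and 0.016 m and z of rod in the frame of rod_block between 0.002 and 0.008 m and angle between the x axis of rod and the x axis of rod_block, either way round below 0.3 rad and x of long_pad in the frame of pad_tray between -0.058 and -0.022 m and y of long_pad in the frame of pad_tray between -0.02 and 0.02 m and z of long_pad in the frame of pad_tray between 0.003 and 0.01 m and angle between the x axis of long_pad and the x axis of pad_tray, either way round below 0.2 rad and horizontal distance between short_pad and long_pad between 0.055 and 0.084 m and x of short_pad in the frame of pad_tray above 0 m and y of short_pad in the frame of pad_tray between -0.02 and 0.02 m and angle between short_pad's own z axis and vertical between 0.1 and 0.35 rad and angle between the y axis of short_pad and the y axis of pad_tray, either way round below 0.2 rad and linear speed of each of piston, pinion, rod, long_pad, short_pad below 0.02 m/s and angular speed of each of piston, pinion, rod, long_pad, short_pad below 0.2 rad/s); the robot touches nothing.
It fails at once if the mug is pushed away (more than 30 mm) (distance of mug from where it was at the start of the episode above 0.03 m).
It fails at once if the jar is pushed away (more than 30 mm) (distance of jar from where it was at the start of the episode above 0.03 m).
It fails at once if the screwdriver is pushed away (more than 30 mm) (distance of screwdriver from where it was at the start of the episode above 0.03 m).
It fails at once if the carton is pushed away (more than 30 mm) (distance of carton from where it was at the start of the episode above 0.03 m).
It also fails if it takes over 136 s, if anything falls off the work surface, if the arm or the gripper's body presses on something with over 40 N, if the wrist force passes 120 N, or if a joint passes its speed limit or range.

## Working session

There is one attempt and no reset: what is moved stays moved. The work goes in short steps, Python scripts to look and compute and a tool call to move; the robot and the scene stay as the last step left them, time stands still between calls to the robot, and variables do not carry over. Pictures are saved under pics/ and viewed, at most 16 in all, crops included, and the job is handed in when it is done.

Besides the shell and the picture viewer there is one more tool, called as name([rows], argument=value, ...), one row to a line, values as JSON. move_arm: Moves the arm, as the interface text tells. Its arguments: {"type":"object","properties":{"increments":{"type":"array"}},"required":["increments"]}

```bash
mkdir -p pics; ls; cat > h.py <<'E'
import numpy as np, cv2
from rig import bot
def cam(n):
    m=bot.camera_model(n); K=np.array(m["intrinsics"],float); R=cv2.Rodrigues(np.array(m["rvec"],float))[0]; t=np.array(m["tvec"],float).ravel(); return K,R,t
def c2w(n,p):
    K,R,t=cam(n); return (np.asarray(p)-t)@R
def pts(n,depth):
    K,R,t=cam(n); v,u=np.mgrid[:420,:560]; 
    c=np.stack([(u-K[0,2])/K[0,0]*depth,(v-K[1,2])/K[1,1]*depth,depth],-1); return (c-t)@R
def save(n,im,s=1): cv2.imwrite(f"pics/{n}.png",cv2.resize(im[...,::-1],None,fx=s,fy=s))
E
python3 - <<'E'
from h import *
L="piston pinion rod long_pad short_pad piston_block pinion_block rod_block pad_tray mug jar screwdriver carton".split()
ims={}
for n in ("top","scene"):
    im,d=bot.capture(n); ims[n]=im; np.savez(f"{n}.npz",im=im,d=d); save(n,im,1.4); K,R,t=cam(n); print(n,K[0,0],(-t@R).round(3))
    for l in L:
        for r in bot.spot_in(l,n):
            p=np.array(r["at"]); uv=K@p; print(l,round(r["conf"],2),c2w(n,p).round(3),(uv[:2]/uv[2]).round())
print(bot.camera_model("wrist")); print(bot.read_state())
E
```

```text
pics
top 511.23355088526614 [0.343 0.022 1.422]
piston 0.68 [0.422 0.136 0.054] [230. 249.]
pinion 0.64 [ 0.461 -0.222  0.008] [360. 235.]
rod 0.68 [0.417 0.01  0.021] [277. 251.]
rod 0.63 [0.334 0.306 0.008] [169. 282.]
long_pad 0.85 [ 0.347 -0.298  0.009] [389. 276.]
short_pad 0.93 [0.333 0.306 0.006] [169. 283.]
piston_block 0.93 [0.533 0.403 0.005] [135. 211.]
pinion_block 0.76 [0.64  0.148 0.006] [227. 172.]
rod_block 0.8 [ 0.614 -0.156 -0.001] [335. 182.]
pad_tray 0.97 [ 0.539 -0.384  0.004] [417. 207.]Traceback (most recent call last):
  File "<stdin>", line 7, in <module>
ValueError: it knows: long_pad, pad_tray, pinion, pinion_block, piston, piston_block, rod, rod_block, short_pad
```

View pics/top.png

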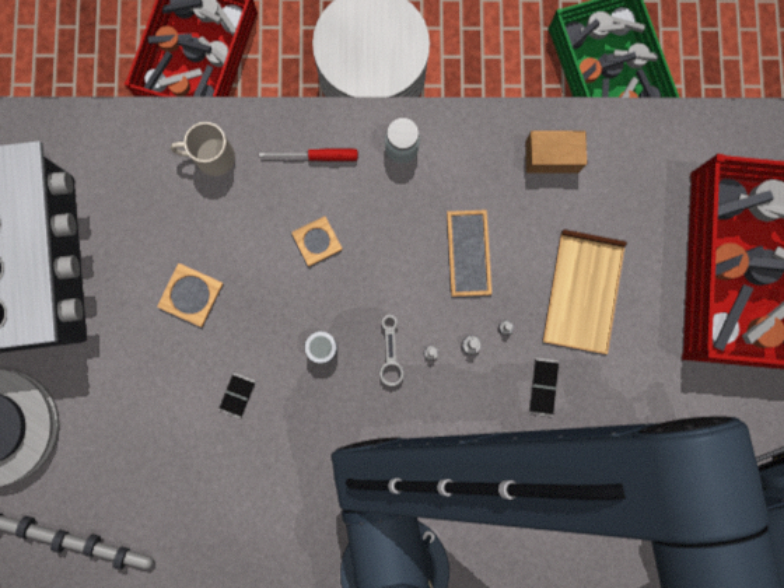

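The top view (scaled by 1.4) shows the following:
- **Piston:** (320,348).
- **Rod:** (391,350), lying along world x.
- **Pinion-like things:** (431,354), (472,345) and (506,328).
- **Pads:** short pad at (237,395), long pad at (545,387).
- **Blocks:** (190,294), (317,241) and (469,253).
- **Tray:** (585,293), with its fence at the top, away from the robot.

The middle pinion at (472,345) looks the largest. I'll check that in an enlarged crop and measure everything at the same time.

```bash
python3 - <<'E'
from h import *
n="top"; z=np.load("top.npz"); im,d=z["im"],z["d"]; 
bot.capture(n)
W=pts(n,d)
save("pin_crop",im[215:275,285:385],7)
for l in "piston pinion rod long_pad short_pad piston_block pinion_block rod_block pad_tray".split():
    for r in bot.trace(l,n)[:3]:
        m=r["mask"]&(d>0)
        if m.sum()<20: continue
        P=W[m]; rc=cv2.minAreaRect((P[:,:2]*1000).astype(np.float32))
        print(l,round(r["conf"],2),"n",m.sum(),"med",np.median(P,0).round(3),"z95",np.percentile(P[:,2],95).round(3),"rect",np.round(rc[0]),np.round(rc[1]),round(rc[2],1))
# pinions by height
m=((W[...,2]>0.008)&(W[...,2]<.09)&(W[...,0]>.36)&(W[...,0]<.53)&(W[...,1]<-.02)&(W[...,1]>-.27)).astype(np.uint8)
k,lab,st,ce=cv2.connectedComponentsWithStats(m)
for i in range(1,k):
    if st[i,4]>15:
        P=W[lab==i]; T=P[P[:,2]>P[:,2].max()-.012]; print("blob",ce[i].round(),st[i,4],P.mean(0).round(3),np.ptp(P,0).round(3),"top",P[:,2].max().round(3),T.mean(0).round(3))
K,R,t=cam("scene"); print("scene",(-t@R).round(3)); 
im,d=bot.capture("scene"); np.savez("scene.npz",im=im,d=d); save("scene",im,1.4)
print({k:np.round(v,3).tolist() for k,v in bot.camera_model("wrist").items()})
print({k:np.round(v,3).tolist() for k,v in bot.read_state().items()})
E
```

```text
piston 0.66 n 382 med [0.424 0.138 0.054] z95 0.059 rect [423. 138.] [57. 55.] 0.5
pinion 0.57 n 74 med [ 0.461 -0.221  0.013] z95 0.042 rect [ 463. -223.] [23. 25.] 52.0
pinion 0.45 n 120 med [ 0.428 -0.151  0.017] z95 0.054 rect [ 429. -153.] [31. 33.] 2.7
rod 0.39 n 1749 med [ 0.614 -0.153  0.004] z95 0.011 rect [ 616. -154.] [174.  86.] 2.2
long_pad 0.86 n 730 med [ 0.347 -0.296  0.008] z95 0.013 rect [ 346. -299.] [ 53. 112.] 82.0
short_pad 0.6 n 509 med [0.332 0.307 0.008] z95 0.013 rect [333. 310.] [51. 80.] 69.1
piston_block 0.57 n 1201 med [0.532 0.404 0.005] z95 0.012 rect [533. 406.] [104.  96.] 64.8
piston_block 0.45 n 480 med [0.332 0.307 0.008] z95 0.013 rect [334. 309.] [51. 77.] 69.3
pinion_block 0.58 n 780 med [0.642 0.153 0.006] z95 0.011 rect [642. 154.] [82. 80.] 27.7
rod_block 0.83 n 1774 med [ 0.614 -0.154  0.005] z95 0.011 rect [ 618. -156.] [179.  87.] 1.6
pad_tray 0.81 n 3836 med [ 0.536 -0.384  0.005] z95 0.012 rect [ 538. -387.] [138. 237.] 78.6
blob [361. 234.] 74 [ 0.463 -0.223  0.02 ] [0.028 0.028 0.036] top 0.044 [ 0.463 -0.224  0.039]
blob [336. 246.] 141 [ 0.429 -0.152  0.025] [0.036 0.036 0.049] top 0.057 [ 0.429 -0.154  0.051]
blob [307. 252.] 67 [ 0.414 -0.074  0.019] [0.025 0.025 0.036] top 0.044 [ 0.414 -0.074  0.038]
scene [ 1.264 -0.442  0.802]
{'intrinsics': [[325.192, 0.0, 280.762], [0.0, 325.192, 208.294], [0.0, 0.0, 1.0]], 'tool_from_camera': [[0.0, -0.963, -0.269, 0.073], [1.0, 0.0, 0.0, -0.001], [-0.0, -0.269, 0.963, -0.163], [0.0, 0.0, 0.0, 1.0]]}
{'time_s': 1.05, 'joint_positions': [-80.357, 30.222, 82.089, 0.0, 67.688, -10.226], 'qvel': [0.027, -0.002, -0.052, 0.07, -0.033, 0.039], 'tau': [0.0, -44.002, -17.699, 0.063, 0.05, -0.0], 'position': [0.212, -0.588, 0.223], 'tcp_rot': [[0.94, 0.34, 0.0], [0.34, -0.94, -0.0], [-0.0, 0.0, -1.0]], 'force': [0.471, 0.769, -0.489], 'moment': [0.011, 0.038, -0.036], 'grasp_force': 0.0, 'opening': 0.998}
```

View pics/pin_crop.png

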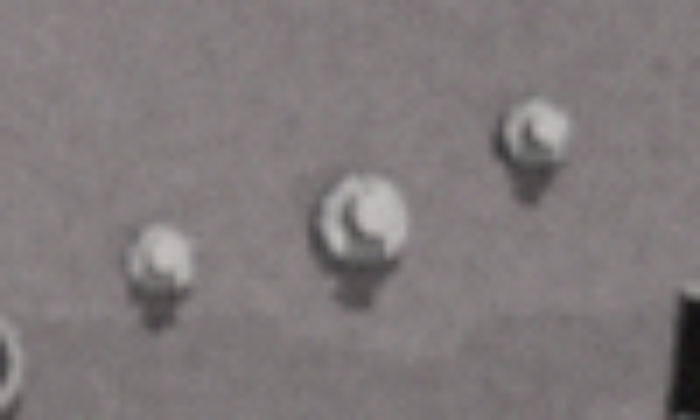

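View pics/scene.png

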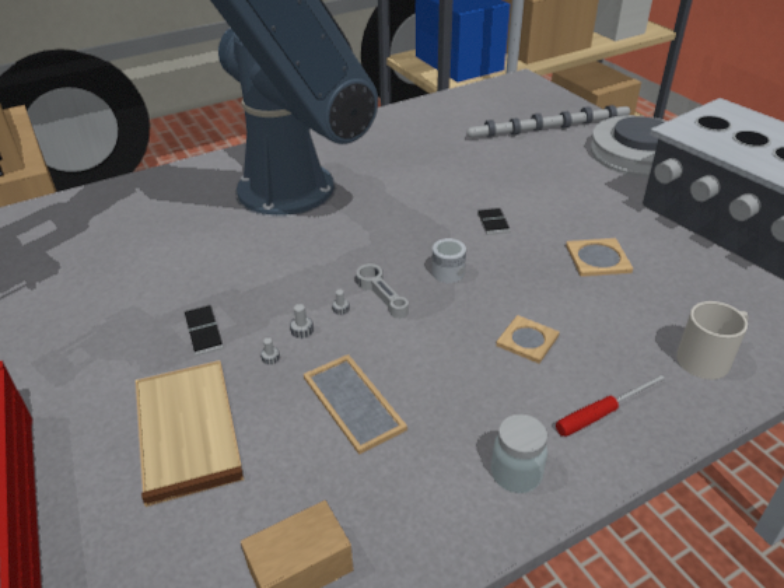

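Pinion candidates in the top picture are (307,252), (336,246) and (361,234). The middle one, (336,246), is the largest at about 36 mm wide and 52 mm tall. The other two are about 26 mm wide and 40 mm tall. The crop confirms it, so the middle one is the pinion. In the scene view everything stands as described, and the tray's fence is on the side away from the robot. Next I'll get finer poses from plane-projected outlines.

```bash
cat >> h.py <<'E'
def onplane(n,uv,z):
    K,R,t=cam(n); uv=np.asarray(uv,float).reshape(-1,2); r=np.c_[(uv-K[:2,2])/[K[0,0],K[1,1]],np.ones(len(uv))]@R; o=-t@R
    return o+r*((z-o[2])/r[:,2])[:,None]
def rect(n,mask,z):
    c=max(cv2.findContours(mask.astype(np.uint8),cv2.RETR_EXTERNAL,cv2.CHAIN_APPROX_NONE)[0],key=cv2.contourArea)
    P=onplane(n,c,z); r=cv2.minAreaRect((P[:,:2]*1000).astype(np.float32)); b=cv2.boxPoints(r); e=[b[1]-b[0],b[2]-b[1]]
    l=max(e,key=np.linalg.norm); return np.round(r[0],1),np.round(r[1],1),round(float(np.degrees(np.arctan2(l[1],l[0]))%180),1)
def near(mask,uv):
    k,lab,st,ce=cv2.connectedComponentsWithStats(mask.astype(np.uint8)); 
    i=min(range(1,k),key=lambda i:np.hypot(*(ce[i]-uv)) if st[i,4]>30 else 1e9); return lab==i
def to(x,y,z,yaw=None):
    s=bot.read_state(); R=np.array(s["tcp_rot"]); p=np.array(s["position"]); y0=np.degrees(np.arctan2(R[1,0],R[0,0]))
    if yaw is not None:
        dy=(yaw-y0); print("roll total rad",round(-np.radians(dy),3)); a=np.radians(yaw); R=np.array([[np.cos(a),np.sin(a),0],[np.sin(a),-np.cos(a),0],[0,0,-1]])
    dt=(np.array([x,y,z])-p)*1000@R; print("yaw now",round(y0,2),"pos",p.round(4),"tool shift mm",dt.round(1),"rows",np.ceil(abs(dt).max()/41),"t",s["time_s"],"open",round(s["opening"],3),"gf",s["grasp_force"])
E
python3 - <<'E'
from h import *
z=np.load("top.npz"); im,d=z["im"],z["d"]; W=pts("top",d)
hsv=cv2.cvtColor(im,cv2.COLOR_RGB2HSV); wood=(hsv[...,1]>70)
for l,uv,h in (("piston_block",(135,211),.01),("pinion_block",(227,172),.01),("rod_block",(335,182),.01),("pad_tray",(417,207),.009)):
    print(l,rect("top",near(wood,uv),h))
dark=hsv[...,2]<45; dark=cv2.morphologyEx(dark.astype(np.uint8),cv2.MORPH_CLOSE,np.ones((5,5)))
for l,uv in (("short_pad",(169,283)),("long_pad",(389,276))): print(l,rect("top",near(dark,uv),.01))
print("rod",rect("top",near((W[...,2]>.012)&(W[...,2]<.05),(278,250)),.022))
m=near(W[...,2]>.048,(230,249)); print("piston",rect("top",m,.056))
m=near(W[...,2]>.045,(336,246)) if 0 else None
to(.346,-.299,.15)
E
```

```text
piston_block (array([532.8, 401.2]), array([99.7, 98.4]), 65.3)
pinion_block (array([640.6, 151.9]), array([77.9, 77.9]), 116.9)
rod_block (array([ 615.7, -153.5]), array([174.9,  81.9]), 2.1)
pad_tray (array([ 536.4, -384. ]), array([134. , 233.6]), 168.3)
short_pad (array([334.4, 304.9]), array([44.2, 65.4]), 159.1)
long_pad (array([ 346.4, -296.6]), array([44.8, 97.6]), 171.8)
rod (array([420.1,   4.5]), array([ 43.7, 136.8]), 179.6)
piston (array([424.1, 139.5]), array([58.7, 55.9]), 0.2)
yaw now 19.87 pos [ 0.2125 -0.5878  0.2226] tool shift mm [ 223.7 -226.2   72.6] rows 6.0 t 1.05 open 0.998 gf 0.0
```

move_arm([
  {"xyz": [0, 0, 0], "roll": 0.1225, "grip": 100},
  {"xyz": [0, 0, 0], "roll": 0.1225, "grip": 100},
  {"xyz": [0, 0, 0], "roll": 0.1225, "grip": 100},
  {"xyz": [0, 0, 0], "roll": 0.1225, "grip": 100},
  {"xyz": [11, -38, 15], "roll": 0, "grip": 100},
])

```text
time_s: 1.47
position: [0.227, -0.5614, 0.2108]
tcp_rot: [[0.988, -0.151, 0.001], [-0.151, -0.988, -0.016], [0.004, 0.016, -1.0]]
force: [1.5, -1.2, 0.3]
opening: 1.003
grasp_force: 0.0
```

move_arm([
  {"xyz": [11, -38, 15], "roll": 0, "grip": 100},
  {"xyz": [11, -38, 15], "roll": 0, "grip": 100},
  {"xyz": [11, -38, 15], "roll": 0, "grip": 100},
  {"xyz": [11, -38, 15], "roll": 0, "grip": 100},
  {"xyz": [11, -38, 15], "roll": 0, "grip": 100},
])

```text
time_s: 1.88
position: [0.3093, -0.3735, 0.1337]
tcp_rot: [[0.99, -0.144, 0.001], [-0.144, -0.99, -0.001], [0.001, 0.001, -1.0]]
force: [0.5, 0.1, 0.4]
opening: 0.999
grasp_force: 0.0
```

move_arm([
  {"xyz": [12, -38, 15], "roll": 0, "grip": 100},
  {"xyz": [12, -38, 15], "roll": 0, "grip": 100},
  {"xyz": [0, 0, 0], "roll": 0, "grip": 100},
])

```text
time_s: 2.13
position: [0.3418, -0.2955, 0.1024]
tcp_rot: [[0.991, -0.137, -0.006], [-0.137, -0.991, 0.011], [-0.007, -0.01, -1.0]]
force: [-0.8, -0.3, -0.3]
opening: 1.003
grasp_force: 0.0
```

```bash
cat >> h.py <<'E'
def wrist(name,s=1.2):
    st=bot.read_state(); im,d=bot.capture("wrist"); save(name,im,s); return st,im,d
def spotw(l,n=2):
    s=bot.read_state(); bot.capture("wrist"); T=np.array(bot.camera_model("wrist")["tool_from_camera"]); R=np.array(s["tcp_rot"])
    for r in bot.spot_in(l,"wrist")[:n]:
        p=T[:3,:3]@np.array(r["at"])+T[:3,3]; print(l,round(r["conf"],2),(R@p+np.array(s["position"])).round(4))
E
python3 - <<'E'
from h import *
to(.346,-.297,.003,-8.2)
spotw("long_pad"); wrist("w1")
E
```

```text
roll total rad 0.006
yaw now -7.88 pos [ 0.3418 -0.2955  0.1024] tool shift mm [ 4.4  0.9 99.4] rows 3.0 t 2.1333 open 1.003 gf 0.0
long_pad 0.69 [ 0.352  -0.298   0.0102]
```

View pics/w1.png

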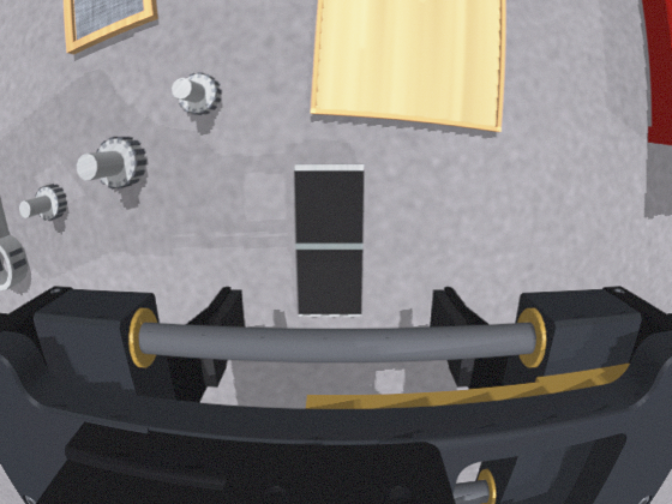

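The wrist view shows the long pad at (330,240), squarely between the fingers and aligned with the tool. Going down to grip it.

move_arm([
  {"xyz": [7, 1, 30], "roll": 0, "grip": 90},
  {"xyz": [0, 0, 30], "roll": 0, "grip": 90},
  {"xyz": [0, 0, 25], "roll": 0, "grip": 90},
  {"xyz": [0, 0, 10], "roll": 0, "grip": 90},
  {"xyz": [0, 0, 4], "roll": 0, "grip": 90},
])

```text
time_s: 2.7
position: [0.349, -0.3079, 0.0043]
tcp_rot: [[0.989, -0.145, -0.001], [-0.145, -0.989, 0.001], [-0.001, -0.001, -1.0]]
force: [-0.5, -0.6, 0.2]
opening: 0.905
grasp_force: 0.0
```

move_arm([
  {"xyz": [0, 0, 0], "roll": 0, "grip": 20},
  {"xyz": [0, 0, 0], "roll": 0, "grip": 20},
  {"xyz": [0, 0, 0], "roll": 0, "grip": 20},
  {"xyz": [0, 0, 0], "roll": 0, "grip": 20},
  {"xyz": [0, 0, 0], "roll": 0, "grip": 20},
])

```text
time_s: 3.12
position: [0.3494, -0.306, 0.0065]
tcp_rot: [[0.99, -0.143, 0.0], [-0.143, -0.99, 0.0], [0.0, -0.0, -1.0]]
force: [0.8, 2.9, 1.4]
opening: 0.607
grasp_force: 1.4
```

move_arm([
  {"xyz": [0, 0, 0], "roll": 0, "grip": 20},
  {"xyz": [0, 0, 0], "roll": 0, "grip": 20},
  {"xyz": [0, 0, 0], "roll": 0, "grip": 20},
  {"xyz": [0, 0, 0], "roll": 0, "grip": 20},
  {"xyz": [0, 0, 0], "roll": 0, "grip": 20},
])

```text
time_s: 3.53
position: [0.3492, -0.3056, 0.0062]
tcp_rot: [[0.99, -0.143, -0.0], [-0.143, -0.99, 0.001], [-0.001, -0.001, -1.0]]
force: [0.1, 2.6, 7.5]
opening: 0.518
grasp_force: 30.0
```

```bash
python3 - <<'E'
from h import *
to(.5756,-.3921,.06,-11.7)
E
```

```text
roll total rad 0.061
yaw now -8.19 pos [ 0.3492 -0.3056  0.0062] tool shift mm [239.2  38.8 -53.8] rows 6.0 t 3.5333 open 0.518 gf 30.00245690345764
```

Gripped, but only on the pad's upper 4 mm. I'll regrip 4 mm lower.

move_arm([
  {"xyz": [0, 0, 0], "roll": 0, "grip": 65},
  {"xyz": [0, 0, 0], "roll": 0, "grip": 65},
  {"xyz": [0, 0, 4], "roll": 0, "grip": 65},
  {"xyz": [0, 0, 0], "roll": 0, "grip": 65},
  {"xyz": [0, 0, 0], "roll": 0, "grip": 20},
])

```text
time_s: 3.95
position: [0.3495, -0.3068, 0.0012]
tcp_rot: [[0.99, -0.143, -0.0], [-0.143, -0.99, -0.0], [-0.0, 0.0, -1.0]]
force: [0.4, -0.8, 0.1]
opening: 0.62
grasp_force: 0.0
```

move_arm([
  {"xyz": [0, 0, 0], "roll": 0, "grip": 20},
  {"xyz": [0, 0, 0], "roll": 0, "grip": 20},
  {"xyz": [0, 0, 0], "roll": 0, "grip": 20},
  {"xyz": [0, 0, 0], "roll": 0, "grip": 20},
  {"xyz": [0, 0, 0], "roll": 0, "grip": 20},
])

```text
time_s: 4.37
position: [0.3494, -0.3065, 0.0015]
tcp_rot: [[0.99, -0.143, -0.0], [-0.143, -0.99, 0.0], [-0.0, -0.0, -1.0]]
force: [0.3, -0.2, -1.8]
opening: 0.522
grasp_force: 30.0
```

move_arm([
  {"xyz": [0, 0, -20], "roll": 0.061, "grip": 20},
  {"xyz": [0, 0, -20], "roll": 0, "grip": 20},
  {"xyz": [0, 0, -20], "roll": 0, "grip": 20},
  {"xyz": [30, 5, 0], "roll": 0, "grip": 20},
  {"xyz": [35, 6, 0], "roll": 0, "grip": 20},
])

```text
time_s: 4.78
position: [0.4095, -0.3292, 0.0627]
tcp_rot: [[0.979, -0.205, -0.002], [-0.205, -0.979, 0.002], [-0.002, -0.002, -1.0]]
force: [1.0, -1.4, -2.0]
opening: 0.523
grasp_force: 30.0
```

move_arm([
  {"xyz": [35, 6, 0], "roll": 0, "grip": 20},
  {"xyz": [35, 6, 0], "roll": 0, "grip": 20},
  {"xyz": [35, 6, 0], "roll": 0, "grip": 20},
  {"xyz": [35, 5, 0], "roll": 0, "grip": 20},
  {"xyz": [34, 5, 0], "roll": 0, "grip": 20},
])

```text
time_s: 5.2
position: [0.5769, -0.3931, 0.0612]
tcp_rot: [[0.979, -0.203, -0.001], [-0.203, -0.979, 0.001], [-0.001, -0.0, -1.0]]
force: [-0.6, 0.1, -2.0]
opening: 0.525
grasp_force: 30.0
```

move_arm([
  {"xyz": [0, 0, 0], "roll": 0, "grip": 20},
  {"xyz": [0, 0, 0], "roll": 0, "grip": 20},
  {"xyz": [0, 0, 0], "roll": 0, "grip": 20},
])

```text
time_s: 5.45
position: [0.5743, -0.3919, 0.0605]
tcp_rot: [[0.979, -0.202, -0.003], [-0.202, -0.979, 0.002], [-0.003, -0.002, -1.0]]
force: [-0.6, -0.2, -2.3]
opening: 0.521
grasp_force: 30.0
```

```bash
python3 - <<'E'
from h import *
to(.5756,-.3921,.012,-11.7)
wrist("w2")
E
```

```text
roll total rad 0.0
yaw now -11.68 pos [ 0.5743 -0.3919  0.0605] tool shift mm [ 1.3 -0.1 48.5] rows 2.0 t 5.45 open 0.521 gf 30.000033974647522
```

View pics/w2.png

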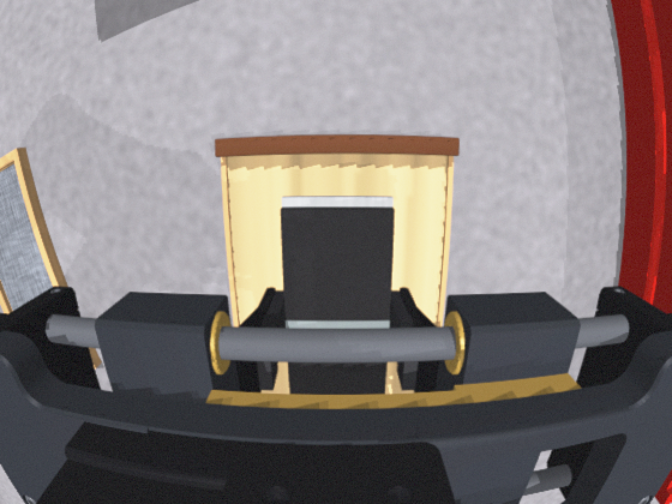

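The wrist view shows the held pad (340,260) lined up with the tray, fence ahead at row 147. Lowering it onto the floor and letting go.

move_arm([
  {"xyz": [1, 0, 25], "roll": 0, "grip": 20},
  {"xyz": [0, 0, 18], "roll": 0, "grip": 20},
  {"xyz": [0, 0, 6], "roll": 0, "grip": 20},
  {"xyz": [0, 0, 3], "roll": 0, "grip": 20},
  {"xyz": [0, 0, 0], "roll": 0, "grip": 20},
])

```text
time_s: 5.92
position: [0.5755, -0.3929, 0.0091]
tcp_rot: [[0.979, -0.203, -0.001], [-0.203, -0.979, 0.001], [-0.002, -0.001, -1.0]]
force: [0.0, -0.2, -1.5]
opening: 0.523
grasp_force: 30.0
```

move_arm([
  {"xyz": [0, 0, 0], "roll": 0, "grip": 20},
  {"xyz": [0, 0, 0], "roll": 0, "grip": 70},
  {"xyz": [0, 0, 0], "roll": 0, "grip": 70},
  {"xyz": [0, 0, 0], "roll": 0, "grip": 70},
  {"xyz": [0, 0, 0], "roll": 0, "grip": 70},
])

```text
time_s: 6.33
position: [0.5771, -0.3938, 0.0106]
tcp_rot: [[0.979, -0.203, 0.001], [-0.203, -0.979, -0.001], [0.001, 0.001, -1.0]]
force: [-0.1, -0.1, 0.7]
opening: 0.679
grasp_force: 0.0
```

move_arm([
  {"xyz": [0, 0, -20], "roll": 0, "grip": 70},
  {"xyz": [0, 0, -35], "roll": 0, "grip": 70},
  {"xyz": [0, 0, -35], "roll": 0, "grip": 70},
  {"xyz": [0, 0, -30], "roll": 0, "grip": 70},
  {"xyz": [0, 0, 0], "roll": 0, "grip": 70},
])

```text
time_s: 6.75
position: [0.5805, -0.3968, 0.138]
tcp_rot: [[0.979, -0.203, 0.011], [-0.203, -0.979, -0.01], [0.013, 0.008, -1.0]]
force: [1.1, -0.1, 0.6]
opening: 0.699
grasp_force: 0.0
```

```bash
python3 - <<'E'
from h import *
to(.429,-.154,.10,90)
to(.429,-.154,.10,60)
im,d=bot.capture("scene"); np.savez("s2.npz",im=im,d=d); save("s2",im[230:370,80:200],4)
spotw("long_pad")
E
```

```text
roll total rad -1.775
yaw now -11.69 pos [ 0.5805 -0.3968  0.138 ] tool shift mm [ 242.8 -151.5   38. ] rows 6.0 t 6.75 open 0.699 gf 0.0
roll total rad -1.251
yaw now -11.69 pos [ 0.5805 -0.3968  0.138 ] tool shift mm [ 134.5 -252.6   38. ] rows 7.0 t 6.75 open 0.699 gf 0.0
long_pad 0.94 [ 0.5803 -0.3937  0.0145]
```

View pics/s2.png

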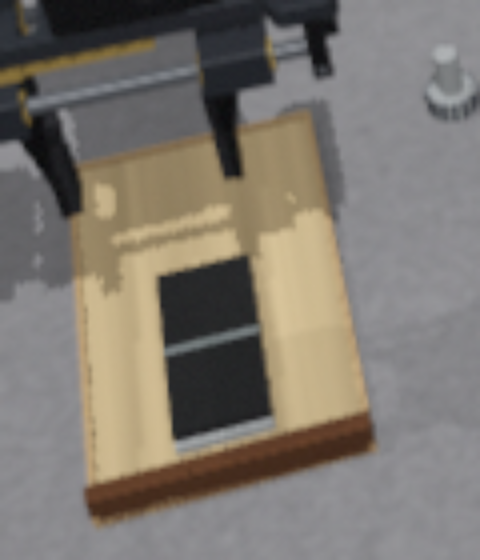

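The scene crop shows the long pad flat and aligned in the tray, with a small gap to the fence. The pinion is next, same yaw, with the fingers half open to clear its neighbours.

move_arm([
  {"xyz": [-33, -34, 2], "roll": 0, "grip": 48},
  {"xyz": [-33, -34, 2], "roll": 0, "grip": 48},
  {"xyz": [-33, -35, 2], "roll": 0, "grip": 48},
  {"xyz": [-33, -35, 2], "roll": 0, "grip": 48},
  {"xyz": [-33, -35, 2], "roll": 0, "grip": 48},
])

```text
time_s: 7.32
position: [0.4638, -0.2143, 0.1192]
tcp_rot: [[0.979, -0.203, -0.003], [-0.203, -0.979, 0.003], [-0.004, -0.002, -1.0]]
force: [0.1, 0.9, -0.3]
opening: 0.494
grasp_force: 0.0
```

move_arm([
  {"xyz": [-33, -34, 2], "roll": 0, "grip": 48},
  {"xyz": [0, 0, 0], "roll": 0, "grip": 48},
  {"xyz": [0, 0, 0], "roll": 0, "grip": 48},
  {"xyz": [0, 0, 0], "roll": 0, "grip": 48},
])

```text
time_s: 7.65
position: [0.4444, -0.1817, 0.1184]
tcp_rot: [[0.979, -0.202, -0.0], [-0.202, -0.979, 0.0], [-0.0, -0.0, -1.0]]
force: [0.2, 0.5, 0.6]
opening: 0.483
grasp_force: 0.0
```

```bash
python3 - <<'E'
from h import *
to(.429,-.154,.021,-11.7)
spotw("pinion",4)
wrist("w3")
E
```

```text
roll total rad 0.0
yaw now -11.67 pos [ 0.4444 -0.1817  0.1184] tool shift mm [-20.7 -24.1  97.4] rows 3.0 t 7.65 open 0.483 gf 0.0
pinion 0.82 [ 0.4403 -0.1593  0.0163]
pinion 0.79 [ 0.4666 -0.219   0.0163]
pinion 0.53 [ 0.4312 -0.0789  0.0085]
```

View pics/w3.png

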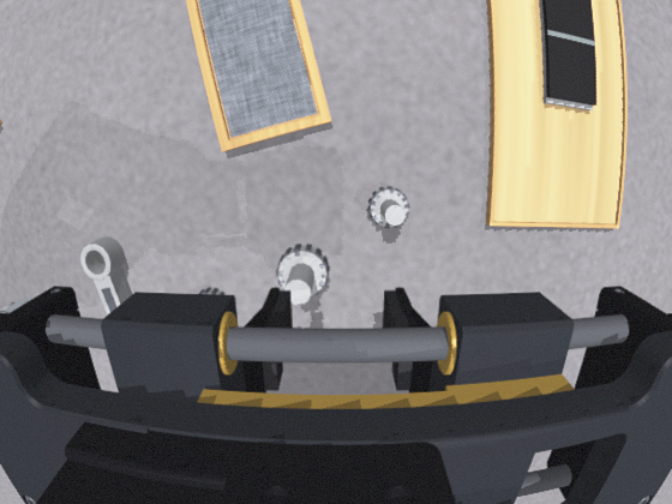

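The wrist view shows the pinion at (300,275) and its smaller twin at (390,208). The last diagonal rows were clipped, so I'll make up the shortfall and then descend.

move_arm([
  {"xyz": [-17, -24, 20], "roll": 0, "grip": 48},
  {"xyz": [0, 0, 5], "roll": 0, "grip": 48},
  {"xyz": [0, 0, 0], "roll": 0, "grip": 48},
  {"xyz": [0, 0, 36], "roll": 0, "grip": 48},
  {"xyz": [0, 0, 25], "roll": 0, "grip": 48},
])

```text
time_s: 8.22
position: [0.4348, -0.1569, 0.0329]
tcp_rot: [[0.979, -0.203, 0.005], [-0.203, -0.979, -0.003], [0.005, 0.002, -1.0]]
force: [0.2, -0.6, -0.7]
opening: 0.482
grasp_force: 0.0
```

move_arm([
  {"xyz": [0, 0, 10], "roll": 0, "grip": 48},
  {"xyz": [0, 0, 0], "roll": 0, "grip": 48},
  {"xyz": [0, 0, 0], "roll": 0, "grip": 5},
  {"xyz": [0, 0, 0], "roll": 0, "grip": 5},
  {"xyz": [0, 0, 0], "roll": 0, "grip": 5},
])

```text
time_s: 8.63
position: [0.4334, -0.1556, 0.024]
tcp_rot: [[0.979, -0.203, 0.002], [-0.203, -0.979, -0.002], [0.003, 0.001, -1.0]]
force: [0.6, -0.2, 0.1]
opening: 0.333
grasp_force: 0.0
```

move_arm([
  {"xyz": [0, 0, 0], "roll": 0, "grip": 5},
  {"xyz": [0, 0, 0], "roll": 0, "grip": 5},
  {"xyz": [0, 0, 0], "roll": 0, "grip": 5},
  {"xyz": [0, 0, 0], "roll": 0, "grip": 5},
  {"xyz": [0, 0, 0], "roll": 0, "grip": 5},
])

```text
time_s: 9.05
position: [0.4329, -0.155, 0.0238]
tcp_rot: [[0.979, -0.203, 0.002], [-0.203, -0.979, -0.001], [0.002, 0.001, -1.0]]
force: [0.3, 1.2, 6.7]
opening: 0.2
grasp_force: 30.0
```

```bash
python3 - <<'E'
from h import *
to(.6406,.1519,.08,-11.7)
E
```

```text
roll total rad 0.0
yaw now -11.69 pos [ 0.4329 -0.155   0.0238] tool shift mm [ 141.1 -342.6  -56.2] rows 9.0 t 9.05 open 0.2 gf 29.983387598767877
```

move_arm([
  {"xyz": [0, 0, -20], "roll": 0, "grip": 5},
  {"xyz": [0, 0, -36], "roll": 0, "grip": 5},
  {"xyz": [14, -34, 0], "roll": 0, "grip": 5},
  {"xyz": [14, -34, 0], "roll": 0, "grip": 5},
  {"xyz": [14, -34, 0], "roll": 0, "grip": 5},
])

```text
time_s: 9.47
position: [0.4947, -0.0629, 0.0798]
tcp_rot: [[0.979, -0.205, 0.001], [-0.205, -0.979, -0.0], [0.001, 0.0, -1.0]]
force: [-0.5, -0.8, -2.4]
opening: 0.195
grasp_force: 30.0
```

move_arm([
  {"xyz": [14, -34, 0], "roll": 0, "grip": 5},
  {"xyz": [14, -34, 0], "roll": 0, "grip": 5},
  {"xyz": [14, -34, 0], "roll": 0, "grip": 5},
  {"xyz": [14, -34, 0], "roll": 0, "grip": 5},
  {"xyz": [14, -34, 0], "roll": 0, "grip": 5},
])

```text
time_s: 9.88
position: [0.597, 0.0908, 0.0786]
tcp_rot: [[0.979, -0.202, -0.002], [-0.202, -0.979, -0.0], [-0.002, 0.0, -1.0]]
force: [0.5, -0.7, -2.4]
opening: 0.197
grasp_force: 30.0
```

move_arm([
  {"xyz": [14, -34, 0], "roll": 0, "grip": 5},
  {"xyz": [14, -34, 0], "roll": 0, "grip": 5},
  {"xyz": [0, 0, 0], "roll": 0, "grip": 5},
  {"xyz": [0, 0, 0], "roll": 0, "grip": 5},
  {"xyz": [0, 0, 0], "roll": 0, "grip": 5},
])

```text
time_s: 10.3
position: [0.6367, 0.1498, 0.0781]
tcp_rot: [[0.979, -0.202, -0.003], [-0.202, -0.979, -0.001], [-0.003, 0.001, -1.0]]
force: [0.0, -1.1, -1.9]
opening: 0.198
grasp_force: 30.0
```

```bash
python3 - <<'E'
from h import *
to(.6406,.1519,.03,-11.7)
spotw("pinion_block",4)
wrist("w4")
E
```

```text
roll total rad 0.001
yaw now -11.65 pos [0.6367 0.1498 0.0781] tool shift mm [ 3.4 -2.8 48.1] rows 2.0 t 10.3 open 0.198 gf 29.982984918169677
pinion_block 0.55 [0.6544 0.1486 0.0124]
pinion_block 0.26 [0.4079 0.0128 0.0198]
```

View pics/w4.png

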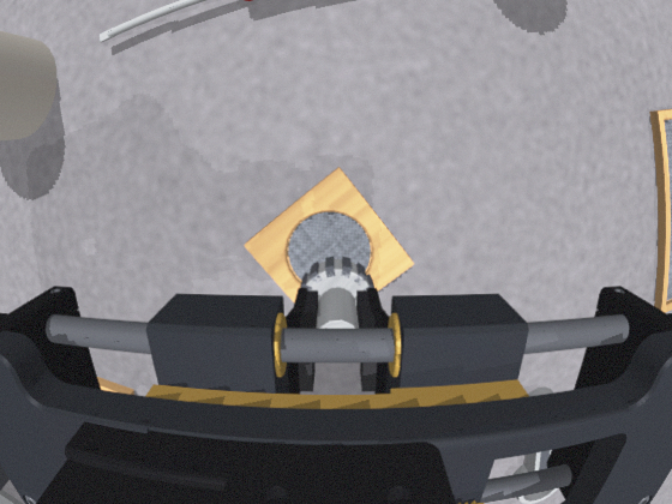

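The wrist view shows the recess centred at (330,250), about 4 mm forward and to the left of the held pinion. I'll correct for that and lower it.

move_arm([
  {"xyz": [4, -4, 10], "roll": 0, "grip": 5},
  {"xyz": [0, 0, 18], "roll": 0, "grip": 5},
  {"xyz": [0, 0, 13], "roll": 0, "grip": 5},
  {"xyz": [0, 0, 5], "roll": 0, "grip": 5},
  {"xyz": [0, 0, 2], "roll": 0, "grip": 5},
])

```text
time_s: 10.87
position: [0.6415, 0.1524, 0.029]
tcp_rot: [[0.979, -0.203, -0.004], [-0.203, -0.979, -0.0], [-0.004, 0.001, -1.0]]
force: [-3.1, -0.4, 3.3]
opening: 0.197
grasp_force: 30.0
```

move_arm([
  {"xyz": [0, 0, 0], "roll": 0, "grip": 5},
  {"xyz": [0, 0, 0], "roll": 0, "grip": 45},
  {"xyz": [0, 0, 0], "roll": 0, "grip": 45},
  {"xyz": [0, 0, 0], "roll": 0, "grip": 45},
  {"xyz": [0, 0, 0], "roll": 0, "grip": 45},
])

```text
time_s: 11.28
position: [0.644, 0.1531, 0.0322]
tcp_rot: [[0.979, -0.203, 0.002], [-0.203, -0.979, 0.0], [0.002, -0.001, -1.0]]
force: [-0.9, -0.2, 1.2]
opening: 0.403
grasp_force: 0.0
```

move_arm([
  {"xyz": [0, 0, -30], "roll": 0, "grip": 45},
  {"xyz": [0, 0, -40], "roll": 0, "grip": 45},
  {"xyz": [0, 0, -20], "roll": 0, "grip": 45},
  {"xyz": [0, 0, 0], "roll": 0, "grip": 45},
  {"xyz": [0, 0, 0], "roll": 0, "grip": 45},
])

```text
time_s: 11.7
position: [0.6444, 0.1531, 0.1235]
tcp_rot: [[0.979, -0.203, 0.005], [-0.203, -0.979, 0.0], [0.005, -0.001, -1.0]]
force: [-0.5, 0.4, -0.0]
opening: 0.448
grasp_force: 0.0
```

```bash
python3 - <<'E'
from h import *
to(.426,.005,.12,-0.4)
z=None
im,d=bot.capture("top"); W=pts("top",d)
# piston and rod height blobs: finer
for l,uv in (("rod",(278,250)),("pinion",(222,168))):
    m=near((W[...,2]>.014)&(W[...,2]<.065),uv); P=W[m]; print(l,m.sum(),P.mean(0).round(3),P.min(0).round(3),P.max(0).round(3))
save("t2",np.hstack([im[130:210,190:270],im[215:295,240:320]]),5)
E
```

```text
roll total rad -0.197
yaw now -11.69 pos [0.6444 0.1531 0.1235] tool shift mm [-217.4  149.6    3.5] rows 6.0 t 11.7 open 0.448 gf 0.0
rod 327 [0.419 0.006 0.022] [ 0.352 -0.017  0.014] [0.489 0.027 0.029]
pinion 164 [0.814 0.1   0.021] [0.802 0.073 0.014] [0.825 0.132 0.031]
```

View pics/t2.png

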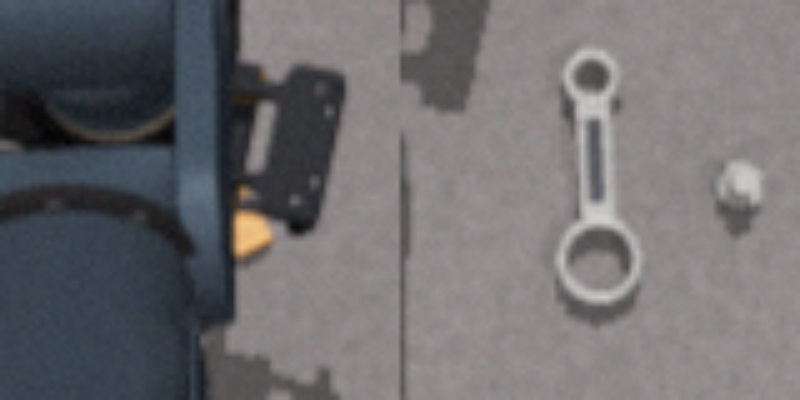

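The arm hides the pinion block here, so I'll check it later. The rod lies along world x, with its small ring pointing away from the robot. Going to the rod.

move_arm([
  {"xyz": [0, 0, 0], "roll": -0.111, "grip": 55},
  {"xyz": [0, 0, 0], "roll": -0.111, "grip": 55},
  {"xyz": [-28, 18, 0], "roll": 0, "grip": 55},
  {"xyz": [-28, 18, 0], "roll": 0, "grip": 55},
  {"xyz": [-28, 18, 0], "roll": 0, "grip": 55},
])

```text
time_s: 12.17
position: [0.5576, 0.0972, 0.1191]
tcp_rot: [[1.0, 0.019, -0.004], [0.019, -1.0, -0.0], [-0.004, -0.0, -1.0]]
force: [0.4, -0.8, -0.8]
opening: 0.546
grasp_force: 0.0
```

move_arm([
  {"xyz": [-28, 18, 0], "roll": 0, "grip": 55},
  {"xyz": [-28, 18, 0], "roll": 0, "grip": 55},
  {"xyz": [-28, 18, 0], "roll": 0, "grip": 55},
  {"xyz": [-29, 18, 0], "roll": 0, "grip": 55},
  {"xyz": [-29, 18, 0], "roll": 0, "grip": 55},
])

```text
time_s: 12.58
position: [0.4171, 0.0048, 0.1201]
tcp_rot: [[1.0, 0.019, -0.003], [0.019, -1.0, 0.001], [-0.003, -0.001, -1.0]]
force: [-0.6, -0.3, -0.5]
opening: 0.544
grasp_force: 0.0
```

move_arm([
  {"xyz": [0, 0, 30], "roll": 0, "grip": 55},
  {"xyz": [0, 0, 30], "roll": 0, "grip": 55},
  {"xyz": [0, 0, 0], "roll": 0, "grip": 55},
  {"xyz": [0, 0, 0], "roll": 0, "grip": 55},
  {"xyz": [0, 0, 0], "roll": 0, "grip": 55},
])

```text
time_s: 13.0
position: [0.4196, 0.0051, 0.0612]
tcp_rot: [[1.0, 0.018, -0.001], [0.018, -1.0, 0.0], [-0.001, -0.0, -1.0]]
force: [0.8, 0.6, 0.4]
opening: 0.549
grasp_force: 0.0
```

```bash
python3 - <<'E'
from h import *
to(.421,.005,.007,1)
spotw("rod",2)
wrist("w5")
E
```

```text
roll total rad 0.001
yaw now 1.04 pos [0.4196 0.0051 0.0612] tool shift mm [ 1.4  0.2 54.2] rows 2.0 t 13.0 open 0.549 gf 0.0
rod 0.61 [0.4261 0.0094 0.0227]
```

View pics/w5.png

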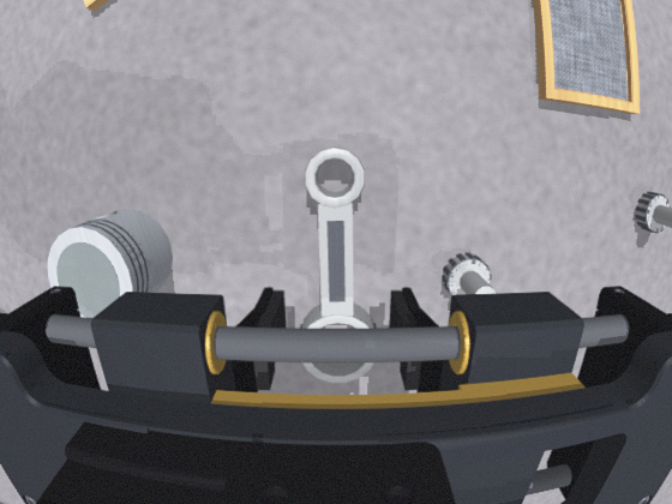

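The wrist view shows the rod's beam at (336,260), centred between the fingers. Descending and gripping.

move_arm([
  {"xyz": [6, 0, 25], "roll": 0, "grip": 55},
  {"xyz": [0, 0, 20], "roll": 0, "grip": 55},
  {"xyz": [0, 0, 10], "roll": 0, "grip": 55},
  {"xyz": [0, 0, 0], "roll": 0, "grip": 55},
  {"xyz": [0, 0, 0], "roll": 0, "grip": 5},
])

```text
time_s: 13.57
position: [0.4261, 0.0052, 0.0067]
tcp_rot: [[1.0, 0.018, 0.001], [0.018, -1.0, -0.0], [0.001, 0.0, -1.0]]
force: [0.6, -0.1, 0.2]
opening: 0.519
grasp_force: 0.0
```

move_arm([
  {"xyz": [0, 0, 0], "roll": 0, "grip": 5},
  {"xyz": [0, 0, 0], "roll": 0, "grip": 5},
  {"xyz": [0, 0, 0], "roll": 0, "grip": 5},
  {"xyz": [0, 0, 0], "roll": 0, "grip": 5},
  {"xyz": [0, 0, 0], "roll": 0, "grip": 5},
])

```text
time_s: 13.98
position: [0.426, 0.0051, 0.0067]
tcp_rot: [[1.0, 0.018, 0.001], [0.018, -1.0, -0.0], [0.001, 0.0, -1.0]]
force: [0.9, 0.7, 6.4]
opening: 0.204
grasp_force: 30.0
```

move_arm([
  {"xyz": [0, 0, 0], "roll": 0, "grip": 5},
  {"xyz": [0, 0, 0], "roll": 0, "grip": 5},
  {"xyz": [0, 0, 0], "roll": 0, "grip": 5},
  {"xyz": [0, 0, 0], "roll": 0, "grip": 5},
  {"xyz": [0, 0, 0], "roll": 0, "grip": 5},
])

```text
time_s: 14.4
position: [0.426, 0.0051, 0.0066]
tcp_rot: [[1.0, 0.019, 0.001], [0.019, -1.0, -0.0], [0.001, 0.0, -1.0]]
force: [-0.4, 1.1, 6.3]
opening: 0.203
grasp_force: 30.0
```

```bash
python3 - <<'E'
from h import *
to(.6157+.005,-.1535,.07,1)
E
```

```text
roll total rad 0.002
yaw now 1.09 pos [0.426  0.0051 0.0066] tool shift mm [191.9 162.  -63.4] rows 5.0 t 14.4 open 0.203 gf 29.958545565605164
```

move_arm([
  {"xyz": [0, 0, -15], "roll": 0, "grip": 5},
  {"xyz": [0, 0, -30], "roll": 0, "grip": 5},
  {"xyz": [0, 0, -28], "roll": 0, "grip": 5},
  {"xyz": [24, 20, 0], "roll": 0, "grip": 5},
  {"xyz": [24, 20, 0], "roll": 0, "grip": 5},
])

```text
time_s: 14.82
position: [0.4731, -0.0333, 0.0804]
tcp_rot: [[1.0, 0.02, -0.001], [0.02, -1.0, 0.0], [-0.001, -0.0, -1.0]]
force: [0.9, -0.1, -5.8]
opening: 0.202
grasp_force: 29.9
```

move_arm([
  {"xyz": [24, 20, 0], "roll": 0, "grip": 5},
  {"xyz": [24, 20, 0], "roll": 0, "grip": 5},
  {"xyz": [24, 20, 0], "roll": 0, "grip": 5},
  {"xyz": [24, 20, 0], "roll": 0, "grip": 5},
  {"xyz": [24, 21, 0], "roll": 0, "grip": 5},
])

```text
time_s: 15.23
position: [0.5958, -0.1332, 0.0779]
tcp_rot: [[1.0, 0.018, -0.003], [0.018, -1.0, 0.001], [-0.003, -0.001, -1.0]]
force: [0.7, -0.3, -4.5]
opening: 0.21
grasp_force: 29.9
```

move_arm([
  {"xyz": [24, 21, 0], "roll": 0, "grip": 5},
  {"xyz": [0, 0, 0], "roll": 0, "grip": 5},
  {"xyz": [0, 0, 0], "roll": 0, "grip": 5},
  {"xyz": [0, 0, 0], "roll": 0, "grip": 5},
  {"xyz": [0, 0, 0], "roll": 0, "grip": 5},
])

```text
time_s: 15.65
position: [0.6182, -0.1521, 0.0778]
tcp_rot: [[1.0, 0.018, -0.004], [0.018, -1.0, 0.002], [-0.004, -0.002, -1.0]]
force: [-0.4, 0.2, -4.1]
opening: 0.202
grasp_force: 29.9
```

```bash
python3 - <<'E'
from h import *
to(.6157+.005,-.1535,.0135,2)
wrist("w6")
E
```

```text
roll total rad -0.017
yaw now 1.04 pos [ 0.6182 -0.1521  0.0778] tool shift mm [ 2.4  1.5 64.3] rows 2.0 t 15.65 open 0.202 gf 29.907840192317963
```

View pics/w6.png

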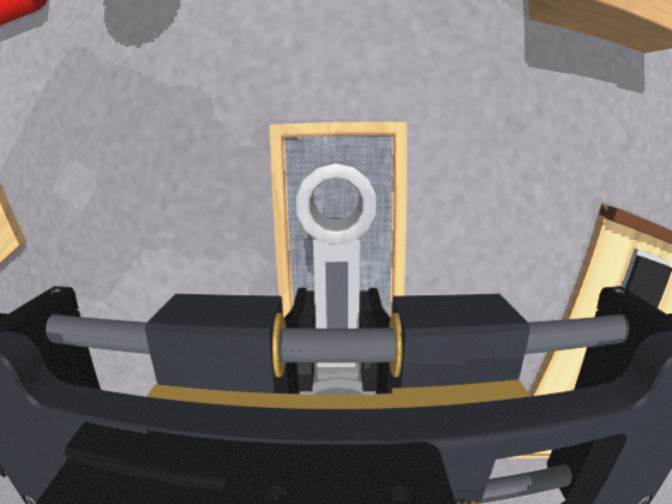

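The rod hangs level over the recess, needing about 3 mm forward. Rod ring at (336,203), recess between columns 284 and 394. Lowering.

move_arm([
  {"xyz": [3, 1, 25], "roll": -0.017, "grip": 5},
  {"xyz": [0, 0, 20], "roll": 0, "grip": 5},
  {"xyz": [0, 0, 13], "roll": 0, "grip": 5},
  {"xyz": [0, 0, 5], "roll": 0, "grip": 5},
  {"xyz": [0, 0, 2], "roll": 0, "grip": 5},
])

```text
time_s: 16.12
position: [0.6223, -0.1535, 0.0128]
tcp_rot: [[0.999, 0.035, -0.003], [0.035, -0.999, 0.001], [-0.003, -0.001, -1.0]]
force: [-0.2, -0.2, -4.6]
opening: 0.201
grasp_force: 29.9
```

move_arm([
  {"xyz": [0, 0, 0], "roll": 0, "grip": 5},
  {"xyz": [0, 0, 0], "roll": 0, "grip": 40},
  {"xyz": [0, 0, 0], "roll": 0, "grip": 40},
  {"xyz": [0, 0, 0], "roll": 0, "grip": 40},
  {"xyz": [0, 0, 0], "roll": 0, "grip": 40},
])

```text
time_s: 16.53
position: [0.6247, -0.1549, 0.0156]
tcp_rot: [[0.999, 0.035, 0.003], [0.035, -0.999, -0.001], [0.003, 0.001, -1.0]]
force: [0.5, 0.3, 0.3]
opening: 0.372
grasp_force: 0.0
```

move_arm([
  {"xyz": [0, 0, -30], "roll": 0, "grip": 40},
  {"xyz": [0, 0, -40], "roll": 0, "grip": 60},
  {"xyz": [0, 0, -30], "roll": 0, "grip": 100},
  {"xyz": [0, 0, 0], "roll": 0, "grip": 100},
  {"xyz": [0, 0, 0], "roll": 0, "grip": 100},
])

```text
time_s: 16.95
position: [0.6255, -0.1553, 0.1175]
tcp_rot: [[0.999, 0.035, 0.006], [0.035, -0.999, -0.003], [0.006, 0.003, -1.0]]
force: [-0.6, -0.1, 0.4]
opening: 0.619
grasp_force: 0.0
```

```bash
python3 - <<'E'
from h import *
to(.422,.139,.12,2)
E
```

```text
roll total rad -0.0
yaw now 2.0 pos [ 0.6255 -0.1553  0.1175] tool shift mm [-193.1 -301.2   -2.5] rows 8.0 t 16.95 open 0.619 gf 0.0
```

move_arm([
  {"xyz": [-21, -33, 0], "roll": 0, "grip": 100},
  {"xyz": [-21, -33, 0], "roll": 0, "grip": 100},
  {"xyz": [-21, -33, 0], "roll": 0, "grip": 100},
  {"xyz": [-21, -33, 0], "roll": 0, "grip": 100},
  {"xyz": [-21, -33, 0], "roll": 0, "grip": 100},
])

```text
time_s: 17.37
position: [0.5105, 0.0081, 0.1131]
tcp_rot: [[0.999, 0.034, -0.003], [0.034, -0.999, 0.001], [-0.002, -0.001, -1.0]]
force: [0.3, 0.1, 0.0]
opening: 0.965
grasp_force: 0.0
```

move_arm([
  {"xyz": [-22, -34, 0], "roll": 0, "grip": 100},
  {"xyz": [-22, -34, 0], "roll": 0, "grip": 100},
  {"xyz": [-22, -34, 0], "roll": 0, "grip": 100},
  {"xyz": [-22, -34, 0], "roll": 0, "grip": 100},
  {"xyz": [0, 0, 0], "roll": 0, "grip": 100},
])

```text
time_s: 17.78
position: [0.4117, 0.1436, 0.113]
tcp_rot: [[0.999, 0.041, -0.011], [0.041, -0.999, 0.0], [-0.011, -0.001, -1.0]]
force: [-0.8, -0.2, -0.1]
opening: 1.0
grasp_force: 0.0
```

move_arm([
  {"xyz": [0, 0, 0], "roll": 0, "grip": 100},
  {"xyz": [0, 0, 0], "roll": 0, "grip": 100},
  {"xyz": [0, 0, 0], "roll": 0, "grip": 100},
])

```text
time_s: 18.03
position: [0.4215, 0.1389, 0.1139]
tcp_rot: [[0.999, 0.034, 0.001], [0.034, -0.999, -0.0], [0.001, 0.0, -1.0]]
force: [0.6, 0.3, -0.1]
opening: 1.001
grasp_force: 0.0
```

```bash
python3 - <<'E'
from h import *
to(.424,.139,.018,2)
spotw("piston")
s,im,d=wrist("w7")
im,d=bot.capture("top"); W=pts("top",d)
m=near((W[...,2]>.014)&(W[...,2]<.05),(335,182)); P=W[m]; print("rod",m.sum(),rect("top",m,.029),P.mean(0).round(3),np.percentile(P[:,2],90))
E
```

```text
roll total rad -0.001
yaw now 1.92 pos [0.4215 0.1389 0.1139] tool shift mm [ 2.5  0.  95.9] rows 3.0 t 18.0333 open 1.001 gf 0.0
piston 0.72 [0.4301 0.1403 0.0544]
rod 358 (array([ 617. , -156.1]), array([ 47.1, 138.2]), 179.0) [ 0.614 -0.153  0.025] 0.02998930840301594
```

View pics/w7.png

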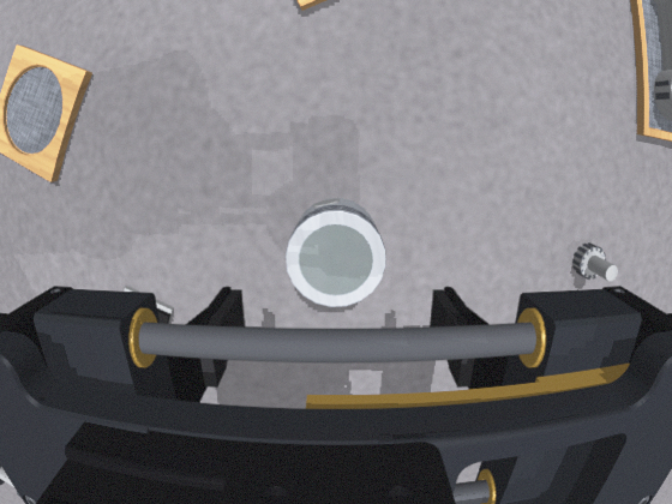

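The rod reads as seated, its top at 30 mm. The wrist view shows the piston crown at (336,258), centred between the fingers. Gripping it.

move_arm([
  {"xyz": [4, 0, 30], "roll": 0, "grip": 100},
  {"xyz": [0, 0, 30], "roll": 0, "grip": 100},
  {"xyz": [0, 0, 25], "roll": 0, "grip": 100},
  {"xyz": [0, 0, 10], "roll": 0, "grip": 100},
  {"xyz": [0, 0, 0], "roll": 0, "grip": 100},
])

```text
time_s: 18.65
position: [0.4232, 0.139, 0.0169]
tcp_rot: [[0.999, 0.033, -0.005], [0.033, -0.999, -0.0], [-0.005, 0.0, -1.0]]
force: [0.3, 0.4, -0.4]
opening: 1.003
grasp_force: 0.0
```

move_arm([
  {"xyz": [0, 0, 0], "roll": 0, "grip": 30},
  {"xyz": [0, 0, 0], "roll": 0, "grip": 30},
  {"xyz": [0, 0, 0], "roll": 0, "grip": 30},
  {"xyz": [0, 0, 0], "roll": 0, "grip": 30},
  {"xyz": [0, 0, 0], "roll": 0, "grip": 30},
])

```text
time_s: 19.07
position: [0.4248, 0.1398, 0.0199]
tcp_rot: [[0.999, 0.035, 0.002], [0.035, -0.999, 0.0], [0.002, -0.0, -1.0]]
force: [-0.4, 0.3, -0.4]
opening: 0.705
grasp_force: 0.0
```

move_arm([
  {"xyz": [0, 0, 0], "roll": 0, "grip": 30},
  {"xyz": [0, 0, 0], "roll": 0, "grip": 30},
  {"xyz": [0, 0, 0], "roll": 0, "grip": 30},
  {"xyz": [0, 0, 0], "roll": 0, "grip": 30},
])

```text
time_s: 19.4
position: [0.4248, 0.1398, 0.0199]
tcp_rot: [[0.999, 0.035, 0.002], [0.035, -0.999, 0.0], [0.002, 0.0, -1.0]]
force: [0.1, -0.7, 6.1]
opening: 0.683
grasp_force: 30.0
```

```bash
python3 - <<'E'
from h import *
to(.5328,.4012,.08,2)
E
```

```text
roll total rad 0.0
yaw now 2.01 pos [0.4248 0.1398 0.0199] tool shift mm [ 117.1 -257.4  -60.1] rows 7.0 t 19.4 open 0.683 gf 30.00043615931645
```

move_arm([
  {"xyz": [0, 0, -20], "roll": 0, "grip": 30},
  {"xyz": [0, 0, -40], "roll": 0, "grip": 30},
  {"xyz": [14, -32, 0], "roll": 0, "grip": 30},
  {"xyz": [14, -32, 0], "roll": 0, "grip": 30},
  {"xyz": [14, -32, 0], "roll": 0, "grip": 30},
])

```text
time_s: 19.82
position: [0.4633, 0.2381, 0.0802]
tcp_rot: [[0.999, 0.033, 0.001], [0.033, -0.999, 0.0], [0.001, -0.0, -1.0]]
force: [0.9, 0.1, -3.1]
opening: 0.686
grasp_force: 30.0
```

move_arm([
  {"xyz": [15, -32, 0], "roll": 0, "grip": 30},
  {"xyz": [15, -32, 0], "roll": 0, "grip": 30},
  {"xyz": [15, -32, 0], "roll": 0, "grip": 30},
  {"xyz": [15, -32, 0], "roll": 0, "grip": 30},
  {"xyz": [15, -33, 0], "roll": 0, "grip": 30},
])

```text
time_s: 20.23
position: [0.5314, 0.4019, 0.0783]
tcp_rot: [[0.999, 0.035, -0.002], [0.035, -0.999, -0.001], [-0.002, 0.001, -1.0]]
force: [0.9, -0.5, -3.1]
opening: 0.684
grasp_force: 30.0
```

move_arm([
  {"xyz": [0, 0, 0], "roll": 0, "grip": 30},
  {"xyz": [0, 0, 0], "roll": 0, "grip": 30},
  {"xyz": [0, 0, 0], "roll": 0, "grip": 30},
  {"xyz": [0, 0, 0], "roll": 0, "grip": 30},
])

```text
time_s: 20.57
position: [0.5306, 0.3992, 0.0782]
tcp_rot: [[0.999, 0.034, -0.003], [0.034, -0.999, -0.002], [-0.003, 0.002, -1.0]]
force: [-0.2, -0.7, -2.5]
opening: 0.688
grasp_force: 30.0
```

```bash
python3 - <<'E'
from h import *
to(.5328,.4012,.026,2)
wrist("w8")
E
```

```text
roll total rad -0.001
yaw now 1.97 pos [0.5306 0.3992 0.0782] tool shift mm [ 2.3 -1.9 52.2] rows 2.0 t 20.5667 open 0.688 gf 29.997395912068896
```

View pics/w8.png

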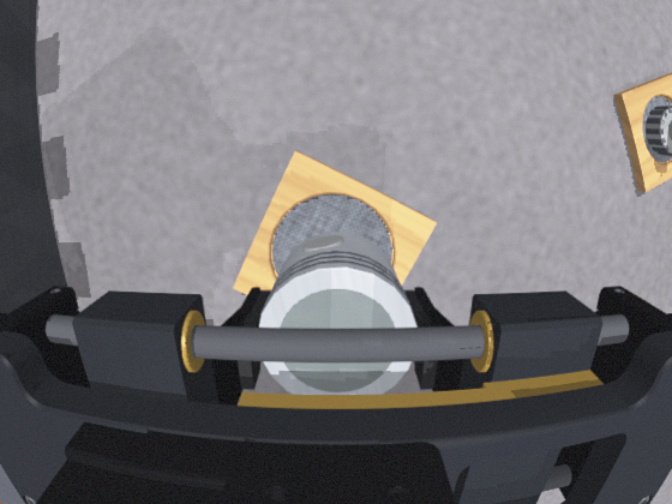

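The wrist view shows the block's centre near (335,257), about 3 mm ahead and 2 mm to the left of the held piston. Also visible: the pinion in its recess at (660,130). Lowering.

move_arm([
  {"xyz": [3, -2, 20], "roll": 0, "grip": 30},
  {"xyz": [0, 0, 15], "roll": 0, "grip": 30},
  {"xyz": [0, 0, 10], "roll": 0, "grip": 30},
  {"xyz": [0, 0, 5], "roll": 0, "grip": 30},
  {"xyz": [0, 0, 2], "roll": 0, "grip": 30},
])

```text
time_s: 21.03
position: [0.5343, 0.4018, 0.026]
tcp_rot: [[0.999, 0.034, -0.002], [0.034, -0.999, -0.001], [-0.002, 0.001, -1.0]]
force: [0.1, -1.4, -2.8]
opening: 0.683
grasp_force: 30.0
```

move_arm([
  {"xyz": [0, 0, 0], "roll": 0, "grip": 30},
  {"xyz": [0, 0, 0], "roll": 0, "grip": 95},
  {"xyz": [0, 0, 0], "roll": 0, "grip": 95},
  {"xyz": [0, 0, 0], "roll": 0, "grip": 95},
  {"xyz": [0, 0, 0], "roll": 0, "grip": 95},
])

```text
time_s: 21.45
position: [0.5359, 0.4033, 0.0283]
tcp_rot: [[0.999, 0.035, 0.002], [0.035, -0.999, 0.001], [0.002, -0.001, -1.0]]
force: [0.5, 0.6, 0.7]
opening: 0.889
grasp_force: 0.0
```

move_arm([
  {"xyz": [0, 0, 0], "roll": 0, "grip": 95},
  {"xyz": [0, 0, -30], "roll": 0, "grip": 95},
  {"xyz": [0, 0, -40], "roll": 0, "grip": 95},
  {"xyz": [0, 0, -20], "roll": 0, "grip": 95},
  {"xyz": [0, 0, 0], "roll": 0, "grip": 95},
])

```text
time_s: 21.87
position: [0.5389, 0.405, 0.1235]
tcp_rot: [[0.999, 0.035, 0.011], [0.035, -0.999, 0.006], [0.011, -0.005, -1.0]]
force: [0.2, 0.9, 1.1]
opening: 0.95
grasp_force: 0.0
```

```bash
python3 - <<'E'
from h import *
to(.334,.305,.12,-20.9)
im,d=bot.capture("scene"); np.savez("s3.npz",im=im,d=d); W=pts("scene",d)
for l,xy in (("piston",(.533,.401)),("pinion",(.641,.152)),("rod",(.616,-.154))):
    m=(np.hypot(W[...,0]-xy[0],W[...,1]-xy[1])<.075)&(W[...,2]>.015)&(W[...,2]<.07); P=W[m]
    print(l,m.sum(),"zmax",np.percentile(P[:,2],[50,90,97]).round(4) if len(P) else 0)
    T=P[P[:,2]>np.percentile(P[:,2],85)-.004]; print("  topmean",T.mean(0).round(3), "mid",((P.min(0)+P.max(0))/2).round(3))
E
```

```text
roll total rad 0.4
yaw now 2.01 pos [0.5389 0.405  0.1235] tool shift mm [-155.7  166.5    3.5] rows 5.0 t 21.8667 open 0.95 gf 0.0
piston 601 zmax [0.0539 0.0614 0.0626]
  topmean [0.541 0.398 0.06 ] mid [0.541 0.399 0.04 ]
pinion 244 zmax [0.024  0.0549 0.0571]
  topmean [0.646 0.149 0.055] mid [0.644 0.15  0.037]
rod 688 zmax [0.0272 0.0297 0.0307]
  topmean [ 0.624 -0.158  0.028] mid [ 0.621 -0.16   0.024]
```

All three parts are seated: piston top 61 mm, pinion 57 mm, rod 30 mm. The short pad is last.

move_arm([
  {"xyz": [0, 0, 0], "roll": 0.1, "grip": 85},
  {"xyz": [0, 0, 0], "roll": 0.1, "grip": 85},
  {"xyz": [0, 0, 0], "roll": 0.1, "grip": 85},
  {"xyz": [0, 0, 0], "roll": 0.1, "grip": 85},
  {"xyz": [-22, 24, 0], "roll": 0, "grip": 85},
])

```text
time_s: 22.33
position: [0.5113, 0.3902, 0.1163]
tcp_rot: [[0.932, -0.361, 0.007], [-0.361, -0.932, 0.004], [0.006, -0.006, -1.0]]
force: [0.8, 1.2, -0.2]
opening: 0.853
grasp_force: 0.0
```

move_arm([
  {"xyz": [-22, 24, 0], "roll": 0, "grip": 85},
  {"xyz": [-22, 24, 0], "roll": 0, "grip": 85},
  {"xyz": [-22, 24, 0], "roll": 0, "grip": 85},
  {"xyz": [-22, 24, 0], "roll": 0, "grip": 85},
  {"xyz": [-22, 23, 0], "roll": 0, "grip": 85},
])

```text
time_s: 22.75
position: [0.3582, 0.315, 0.1161]
tcp_rot: [[0.934, -0.357, -0.003], [-0.357, -0.934, -0.001], [-0.002, 0.002, -1.0]]
force: [1.0, -0.2, -0.2]
opening: 0.85
grasp_force: 0.0
```

move_arm([
  {"xyz": [-22, 23, 0], "roll": 0, "grip": 85},
  {"xyz": [0, 0, 30], "roll": 0, "grip": 85},
  {"xyz": [0, 0, 0], "roll": 0, "grip": 85},
  {"xyz": [0, 0, 0], "roll": 0, "grip": 85},
  {"xyz": [0, 0, 0], "roll": 0, "grip": 85},
])

```text
time_s: 23.17
position: [0.3332, 0.3033, 0.0871]
tcp_rot: [[0.934, -0.357, 0.001], [-0.357, -0.934, 0.0], [0.001, -0.001, -1.0]]
force: [-0.7, -0.2, -0.8]
opening: 0.852
grasp_force: 0.0
```

```bash
python3 - <<'E'
from h import *
to(.334,.305,.0015,-20.9)
spotw("short_pad")
wrist("w9")
E
```

```text
roll total rad -0.001
yaw now -20.93 pos [0.3332 0.3033 0.0871] tool shift mm [ 0.1 -1.9 85.6] rows 3.0 t 23.1667 open 0.852 gf 0.0
short_pad 0.61 [0.3392 0.306  0.012 ]
short_pad 0.5 [0.5058 0.3873 0.0092]
```

View pics/w9.png

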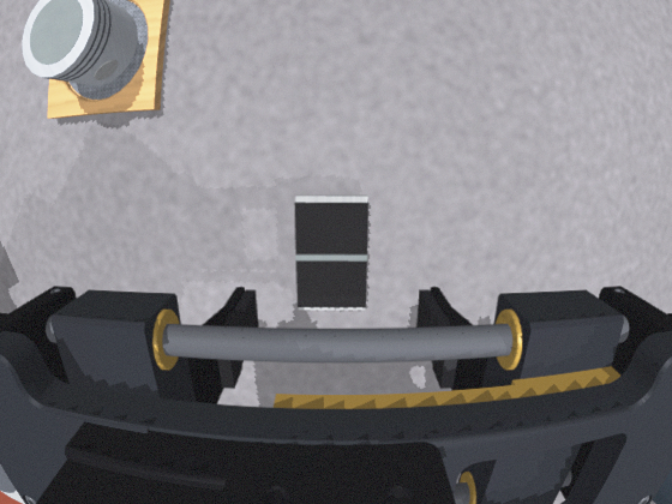

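The wrist view shows the short pad at (332,254), aligned and centred. Gripping it.

move_arm([
  {"xyz": [2, -2, 30], "roll": 0, "grip": 85},
  {"xyz": [0, 0, 30], "roll": 0, "grip": 85},
  {"xyz": [0, 0, 18], "roll": 0, "grip": 85},
  {"xyz": [0, 0, 7], "roll": 0, "grip": 85},
  {"xyz": [0, 0, 0], "roll": 0, "grip": 85},
])

```text
time_s: 23.73
position: [0.3347, 0.3039, 0.0015]
tcp_rot: [[0.934, -0.357, -0.001], [-0.357, -0.934, -0.001], [-0.001, 0.001, -1.0]]
force: [0.8, 0.7, 0.1]
opening: 0.849
grasp_force: 0.0
```

move_arm([
  {"xyz": [0, 0, 0], "roll": 0, "grip": 85},
  {"xyz": [0, 0, 0], "roll": 0, "grip": 20},
  {"xyz": [0, 0, 0], "roll": 0, "grip": 20},
  {"xyz": [0, 0, 0], "roll": 0, "grip": 20},
  {"xyz": [0, 0, 0], "roll": 0, "grip": 20},
])

```text
time_s: 24.15
position: [0.3349, 0.3041, 0.0026]
tcp_rot: [[0.934, -0.357, 0.001], [-0.357, -0.934, 0.001], [0.001, -0.001, -1.0]]
force: [0.4, -0.1, 0.5]
opening: 0.63
grasp_force: 0.0
```

move_arm([
  {"xyz": [0, 0, 0], "roll": 0, "grip": 20},
  {"xyz": [0, 0, 0], "roll": 0, "grip": 20},
  {"xyz": [0, 0, 0], "roll": 0, "grip": 20},
  {"xyz": [0, 0, 0], "roll": 0, "grip": 20},
])

```text
time_s: 24.48
position: [0.3355, 0.3045, 0.0025]
tcp_rot: [[0.934, -0.357, 0.002], [-0.357, -0.934, 0.001], [0.001, -0.002, -1.0]]
force: [1.2, 1.6, 5.4]
opening: 0.524
grasp_force: 30.0
```

```bash
python3 - <<'E'
from h import *
to(.508,-.378,.10,-11.7)
# long pad position refined in scene/top
im,d=bot.capture("top"); hsv=cv2.cvtColor(im,cv2.COLOR_RGB2HSV)
dark=cv2.morphologyEx((hsv[...,2]<45).astype(np.uint8),cv2.MORPH_CLOSE,np.ones((5,5)))
print("long",rect("top",near(dark,(427,192)),.016)); print("tray",rect("top",near(hsv[...,1]>70,(417,207)),.009))
E
```

```text
roll total rad -0.161
yaw now -20.94 pos [0.3355 0.3045 0.0025] tool shift mm [307.4 633.4 -97.5] rows 16.0 t 24.4833 open 0.524 gf 29.99787300825119
long (array([ 571.3, -391.5]), array([43. , 98.5]), 168.4)
tray (array([ 536.7, -384.1]), array([134. , 234.2]), 168.3)
```

move_arm([
  {"xyz": [0, 0, -15], "roll": -0.08, "grip": 20},
  {"xyz": [0, 0, -40], "roll": -0.081, "grip": 20},
  {"xyz": [0, 0, -40], "roll": 0, "grip": 20},
  {"xyz": [17, 35, 0], "roll": 0, "grip": 20},
  {"xyz": [17, 35, 0], "roll": 0, "grip": 20},
])

```text
time_s: 24.95
position: [0.3545, 0.2295, 0.0989]
tcp_rot: [[0.981, -0.196, 0.005], [-0.196, -0.981, 0.001], [0.005, -0.002, -1.0]]
force: [0.6, -1.3, -2.1]
opening: 0.525
grasp_force: 30.0
```

move_arm([
  {"xyz": [17, 35, 0], "roll": 0, "grip": 20},
  {"xyz": [17, 35, 0], "roll": 0, "grip": 20},
  {"xyz": [17, 35, 0], "roll": 0, "grip": 20},
  {"xyz": [17, 35, 0], "roll": 0, "grip": 20},
  {"xyz": [17, 35, 0], "roll": 0, "grip": 20},
])

```text
time_s: 25.37
position: [0.4001, 0.0382, 0.0966]
tcp_rot: [[0.979, -0.203, -0.003], [-0.203, -0.979, 0.0], [-0.003, 0.0, -1.0]]
force: [1.0, -0.1, -2.0]
opening: 0.527
grasp_force: 30.0
```

move_arm([
  {"xyz": [17, 35, 0], "roll": 0, "grip": 20},
  {"xyz": [17, 35, 0], "roll": 0, "grip": 20},
  {"xyz": [17, 35, 0], "roll": 0, "grip": 20},
  {"xyz": [17, 35, 0], "roll": 0, "grip": 20},
  {"xyz": [17, 35, 0], "roll": 0, "grip": 20},
])

```text
time_s: 25.78
position: [0.4478, -0.1501, 0.0964]
tcp_rot: [[0.979, -0.203, -0.003], [-0.203, -0.979, 0.002], [-0.004, -0.001, -1.0]]
force: [1.1, 0.2, -1.8]
opening: 0.526
grasp_force: 30.0
```

move_arm([
  {"xyz": [17, 35, 0], "roll": 0, "grip": 20},
  {"xyz": [17, 35, 0], "roll": 0, "grip": 20},
  {"xyz": [17, 35, 0], "roll": 0, "grip": 20},
  {"xyz": [17, 35, 0], "roll": 0, "grip": 20},
  {"xyz": [17, 35, 0], "roll": 0, "grip": 20},
])

```text
time_s: 26.2
position: [0.4956, -0.3382, 0.0959]
tcp_rot: [[0.979, -0.203, -0.003], [-0.203, -0.979, 0.003], [-0.004, -0.002, -1.0]]
force: [0.3, 0.6, -1.6]
opening: 0.523
grasp_force: 30.0
```

move_arm([
  {"xyz": [17, 35, 0], "roll": 0, "grip": 20},
  {"xyz": [0, 0, 0], "roll": 0, "grip": 20},
  {"xyz": [0, 0, 0], "roll": 0, "grip": 20},
  {"xyz": [0, 0, 0], "roll": 0, "grip": 20},
  {"xyz": [0, 0, 0], "roll": 0, "grip": 20},
])

```text
time_s: 26.62
position: [0.505, -0.3727, 0.096]
tcp_rot: [[0.979, -0.202, -0.003], [-0.202, -0.979, 0.003], [-0.004, -0.003, -1.0]]
force: [-0.1, 0.8, -1.9]
opening: 0.524
grasp_force: 30.0
```

```bash
python3 - <<'E'
from h import *
to(.508,-.379,.021,-11.7)
wrist("w10")
E
```

```text
roll total rad 0.001
yaw now -11.66 pos [ 0.505  -0.3727  0.096 ] tool shift mm [ 4.2  5.6 75. ] rows 2.0 t 26.6167 open 0.524 gf 29.99967634677887
```

View pics/w10.png

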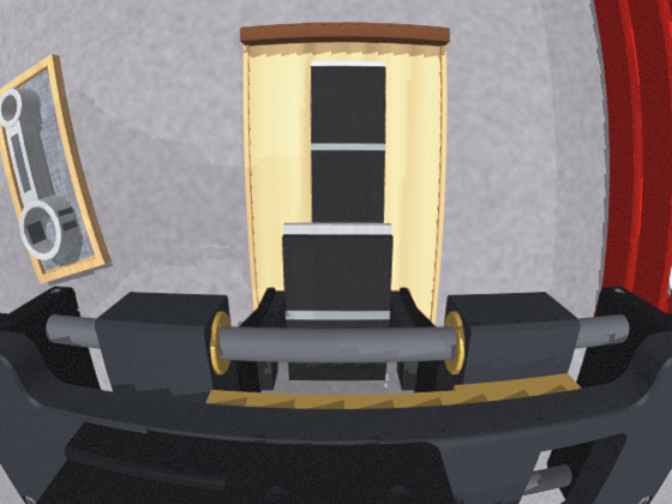

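The rod sits in its recess at left. The short pad (337,315) is over the tray, 71 mm from the long pad's centre line at (348,147) and 6 mm to its left. I'll correct by about 3 mm forward and 6 mm to the right, then lower.

move_arm([
  {"xyz": [3, 6, 30], "roll": 0, "grip": 20},
  {"xyz": [0, 0, 25], "roll": 0, "grip": 20},
  {"xyz": [0, 0, 13], "roll": 0, "grip": 20},
  {"xyz": [0, 0, 5], "roll": 0, "grip": 20},
  {"xyz": [0, 0, 2], "roll": 0, "grip": 20},
])

```text
time_s: 27.08
position: [0.5076, -0.38, 0.0211]
tcp_rot: [[0.979, -0.202, -0.002], [-0.202, -0.979, 0.002], [-0.002, -0.002, -1.0]]
force: [-0.1, 1.3, -1.5]
opening: 0.523
grasp_force: 30.0
```

move_arm([
  {"xyz": [0, 0, 0], "roll": 0, "grip": 20},
  {"xyz": [0, 0, 0], "roll": 0, "grip": 20},
  {"xyz": [0, 0, 0], "roll": 0, "grip": 20},
])

```text
time_s: 27.33
position: [0.509, -0.3821, 0.0235]
tcp_rot: [[0.979, -0.203, 0.002], [-0.203, -0.979, -0.002], [0.002, 0.001, -1.0]]
force: [-0.2, 0.3, -1.3]
opening: 0.526
grasp_force: 30.0
```

move_arm([
  {"xyz": [0, -2, 4], "roll": 0, "grip": 20},
  {"xyz": [0, 0, 0], "roll": 0, "grip": 20},
  {"xyz": [0, 0, 0], "roll": 0, "grip": 20},
  {"xyz": [0, 0, 0], "roll": 0, "grip": 70},
  {"xyz": [0, 0, 0], "roll": 0, "grip": 70},
])

```text
time_s: 27.75
position: [0.5087, -0.3798, 0.0185]
tcp_rot: [[0.979, -0.203, 0.0], [-0.203, -0.979, -0.001], [0.0, 0.0, -1.0]]
force: [-0.1, -1.0, 0.1]
opening: 0.604
grasp_force: 0.0
```

move_arm([
  {"xyz": [0, 0, 0], "roll": 0, "grip": 70},
  {"xyz": [0, 0, 0], "roll": 0, "grip": 70},
  {"xyz": [0, 0, 0], "roll": 0, "grip": 70},
  {"xyz": [0, 0, -25], "roll": 0, "grip": 70},
  {"xyz": [0, 0, -40], "roll": 0, "grip": 70},
])

```text
time_s: 28.17
position: [0.5058, -0.3769, 0.0794]
tcp_rot: [[0.979, -0.203, -0.007], [-0.203, -0.979, 0.008], [-0.009, -0.006, -1.0]]
force: [1.1, -0.9, 0.3]
opening: 0.699
grasp_force: 0.0
```

move_arm([
  {"xyz": [-20, 0, -30], "roll": 0, "grip": 70},
  {"xyz": [-35, 0, -10], "roll": 0, "grip": 70},
  {"xyz": [0, 0, 0], "roll": 0, "grip": 70},
  {"xyz": [0, 0, 0], "roll": 0, "grip": 70},
  {"xyz": [0, 0, 0], "roll": 0, "grip": 70},
])

```text
time_s: 28.58
position: [0.4549, -0.3688, 0.1232]
tcp_rot: [[0.979, -0.203, 0.001], [-0.203, -0.979, -0.001], [0.001, 0.0, -1.0]]
force: [-0.8, -0.4, -0.6]
opening: 0.696
grasp_force: 0.0
```

```bash
python3 - <<'E'
from h import *
im,d=bot.capture("scene"); W=pts("scene",d); 
O=np.array([.5365,-.384]); X=np.array([-.979,.203]); Y=np.array([-.203,-.979])
q=np.stack([(W[...,:2]-O)@X,(W[...,:2]-O)@Y,W[...,2]],-1)
hsv=cv2.cvtColor(im,cv2.COLOR_RGB2HSV)
# near y=0 height profile; pad extents
for x in np.arange(-.105,.1,.01):
    m=(abs(q[...,0]-x)<.004)&(abs(q[...,1])<.015)&(d>0); 
    if m.sum(): print(round(x,3),m.sum(),np.median(q[m][:,2]).round(4),end=" | ")
wi,_=bot.capture("wrist")
A=cv2.resize(im[240:390,80:190],(380,518)); B=cv2.resize(wi[0:350,120:440],(400,437))
B=np.vstack([B,np.zeros((81,400,3),np.uint8)]); save("fin",np.hstack([A,B]))
E
```

```text
-0.105 2 0.0183 | -0.095 98 0.0109 | -0.085 56 0.0163 | -0.075 50 0.0166 | -0.065 52 0.0158 | -0.055 49 0.0165 | -0.045 55 0.0163 | -0.035 54 0.0161 | -0.025 51 0.0165 | -0.015 87 0.0185 | -0.005 57 0.0284 | 0.005 35 0.0269 | 0.015 80 0.4178 | 0.025 138 0.4269 | 0.035 234 0.4301 | 0.045 1022 0.3543 | 0.055 661 0.2585 | 0.065 94 0.4626 | 0.075 84 0.4638 | 0.085 69 0.0081 | 0.095 51 0.0073 |
```

View pics/fin.png

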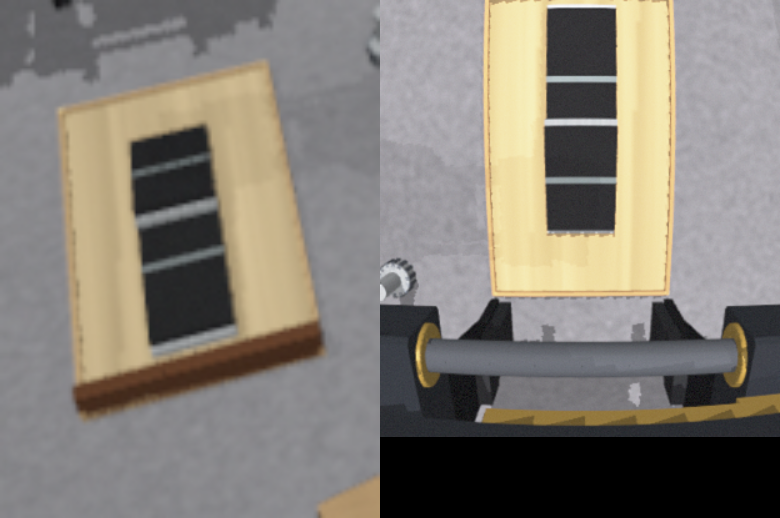

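The short pad leans over the long pad's free end, falling from 28 mm to 27 mm over 10 mm, and both pads are on the centre line. The other three parts are seated and nothing else was touched, so I'm handing in.

```bash
python3 -c "
from rig import bot
print(bot.hand_in())"
```

```text
the job is handed in; nothing more can be done
None
```

The job is handed in, with no verdict returned: my last measurements showed the piston, pinion and rod seated in their recesses, the long pad flat by the fence, and the short pad leaning over the long pad's free end.

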